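Unstack the control-box parts and lay each in its own holder

TASK

Parts for a control box stand in one pile on a small plywood board on the bench. Take the pile apart from the top, one part at a time and without tipping anything over, and lay each part flat and centred in its own place: the terminal strip lengthwise in the small narrow tray, the solder spool upright in the round dish, the relay lengthwise on top of the finned heat sink between its two stop bars, and the clear fuse box lengthwise in the larger rectangular tray. Let go of everything at the end.

Things in the scene. Friction and masses are not known exactly. Their poses are not given: they have to be found in the camera images.
- terminal_strip: White screw terminal strip with five poles, at the top of the pile: 20 x 52 mm and 17 mm high; its solid body, which can be gripped, is 18 mm wide and 12 mm high, 30 g. Origin: centre of the underside; y runs along the 52 mm length, z up.
- spool: Small spool of solder wire, second from the top, standing on a flange: 50 mm diameter, 26 mm high, 140 g, axis upright; solid for gripping (no usable hole). Origin: centre of the underside; z is its axis, up.
- relay: Black solid-state relay block, third from the top, lying crosswise on the fuse box: 45 mm (x) by 60 mm (y), 25 mm high (27 with the screw heads), 100 g. Origin: centre of the underside; y along the 60 mm length, z up.
- fuse_box: Clear flat plastic box with coloured blade fuses in it, at the bottom of the pile, on the plywood board: 42 mm (x) by 70 mm (y), 20 mm high, 150 g, its lid fixed. Origin: centre of the underside; y along the 70 mm length, z up.
- board: Flat plywood offcut, fixed to the bench, on which the pile stands: 62 (x) by 90 (y) mm, its top 5 mm above the bench; the pile is about 89 mm high with it. Origin: centre of the underside; z up.
- strip_tray: Small narrow wooden tray, fixed to the bench, for the terminal strip: 48 x 82 mm outside, 40 (x) by 74 (y) mm inside, floor 3 mm above the bench, rim top 7 mm above the bench. Origin: centre of the underside; y along its length, z up.
- round_dish: Round aluminium dish, fixed to the bench, for the spool: 82 mm diameter, 74 mm inside, floor 3 mm above the bench, rim top 7 mm. Origin: centre of the underside; z up.
- heat_sink: Aluminium heat sink with fins below its flat top plate, fixed to the bench, for the relay: 66 mm (x) by 92 mm (y); the flat top is 28 mm above the bench; at each end (+y and -y) a dark stop bar 4 mm high runs along x, 80 mm clear between the bars. Origin: centre of the underside; y along its length, z up.
- box_tray: Larger rectangular dark steel tray, fixed to the bench, for the fuse box: 72 x 100 mm outside, 64 (x) by 92 (y) mm inside, floor 3 mm above the bench, rim top 7 mm. Origin: centre of the underside; y along its length, z up.

How it is judged:
At the end, for the whole second after the job is handed in: Strip, spool and fuse box flat on the floors of the narrow tray, round dish and larger tray, centred within 13 mm; relay flat on the heat sink's top, within 12 mm; strip, relay and fuse box lengthwise within 0.25 rad; all level within 0.06 rad, at rest (horizontal distance between terminal_strip and strip_tray below 0.013 m and z of terminal_strip in the frame of strip_tray between 0.001 and 0.005 m and angle between each of terminal_strip, spool, relay, fuse_box's own z axis and vertical below 0.06 rad and linear speed of each of terminal_strip, spool, relay, fuse_box below 0.01 m/s and angular speed of each of terminal_strip, spool, relay, fuse_box below 0.1 rad/s and angle between the y axis of terminal_strip and the y axis of strip_tray, either way round below 0.25 rad and horizontal distance between spool and round_dish below 0.013 m and z of spool in the frame of round_dish between 0.001 and 0.005 m and horizontal distance between relay and heat_sink below 0.012 m and z of relay in the frame of heat_sink between 0.0255 and 0.03 m and angle between the y axis of relay and the y axis of heat_sink, either way round below 0.25 rad and horizontal distance between fuse_box and box_tray below 0.013 m and z of fuse_box in the frame of box_tray between 0.001 and 0.005 m and angle between the y axis of fuse_box and the y axis of box_tray, either way round below 0.25 rad); the robot touches nothing.
It fails at once if a part is tipped over (more than 0.7 rad) (angle between any of terminal_strip, spool, relay, fuse_box's own z axis and vertical above 0.7 rad).
It fails at once if two parts are lifted together: a part is raised while another still rests on it ((height (world z) of spool above 0.08 m and contact force between terminal_strip and spool above 0.15 N) or (height (world z) of relay above 0.055 m and contact force between spool and relay above 0.3 N) or (height (world z) of fuse_box above 0.035 m and contact force between relay and fuse_box above 0.3 N)).
It also fails if it takes over 118 s, if anything falls off the work surface, if the arm or the gripper's body presses on something with over 40 N, if the wrist force passes 120 N, or if a joint passes its speed limit or range.

ROBOT

A 7-joint arm with a two-finger parallel gripper is mounted at the origin on a cart in front of the work surface, level with it; the furniture and walls round the work are solid. World frame = base frame: x ahead of the robot, y to its left, z up, the work surface at z = 0. Lengths are in m, angles in rad, forces in N, time in s.
With the tool pointing down it reaches from about 0.425 to 0.925 m from the base axis. Payload 6.8 kg.
Tool frame: the origin (TCP) lies on the mounting face of the last link; the fingertips stand 173 mm ahead of it and the grasp point (between the pads) lies 155 mm ahead of it; z points along the fingers, y is the line along which they close (so a half turn about z gives the same grasp; the last joint's range is limited). The gripper opens to 85 mm and grips with 20 to 120 N. Pads are 22 mm wide; open, the fingers measure 114 mm over their backs; the gripper's body (76 mm by 85 mm) begins 54 mm behind the grasp point. The pads swing forward as they close: fully open they stand 13 mm farther back than shut.
Start: joints at [1.025, 0.477, 0.022, 1.555, -0.011, 1.109, -0.083], TCP at [0.286, -0.611, 0.405] pointing down, gripper open.
Joint ranges: [-2.96, 2.96], [-0.34, 2.1], [-1.41, 1.46], [0.24, 2.44], [-1.37, 4.51], [0.17, 1.92], [-2.96, 2.96]. Speed limits (rad/s): [2.39, 2.39, 3.14, 3.14, 3.14, 3.14, 3.14].

INTERFACE

Orientations are given as a unit quaternion [w, x, y, z].
In Python, from station import bot gives the robot as it stands. The module is installed in compiled form; this text tells all that it offers.
- The arm moves only by the shell command python3 -m pendant 'ROWS' [FORCE]. ROWS is JSON, a list of rows, each a list of 5 numbers: the finger opening in m, from 0 to 0.0854, then the shift along the tool's x, y, z in m, then the turn about the tool's z in degrees. In form: [[jaw, x, y, z, yaw], ...]. A call has 1 to 12 rows; each row shifts and turns the commanded pose from where the row before left it, along the tool's axes as they then stand; what a row does not reach is not made up. A row lasts 1/12 s, in which the tool goes at most 41.7 mm and 7.16 degrees, less where a joint would pass 70% of its speed; a pose out of reach is approached as far as the arm can. A call with a gripper value outside its range is refused whole. The fingers move at their own pace and stop on an object; FORCE is the grip in N (left out, the last holds). Time passes only in rows, so rows that do not move let the fingers close. It gives the time, the measured TCP pose, the force, the opening and the grip force at its end, in the units of the state.
- bot.get_obs(): the state, without advancing time (a new reading comes with each control period).
- bot.read_camera(name): name is "scene" or "top"; returns (picture, depth): 400x640x3 uint8, blue, green, red; 400x640 float32, m along the optical axis (not along the pixel's ray), 0 where there is no reading.
- bot.camera_model(name): a dict with "intrinsics" (3x3 intrinsics, pixels), "R" (3x3) and "t" (3): a world point X has camera coordinates R X + t. Camera axes: x right, y down, z forward; pixel columns grow to the right and rows downward; lengths in m; the calibration is good to about 2 mm. A picture is of the moment at which its call begins. camera_model takes no time and is no camera call.
- bot.hand_in(): hands the job in; it is judged then, once.
Trained networks look in the newest picture that a camera, given by its name, has taken for a name from the list of things; names that differ only in an ending like _2 or _b are one class to them, and where a whole thing is asked for, a point or a joint stands for the part that bears it (a point fixed in the world has none). Each returns a list of dicts, best first, with "score" (0 to 1); they miss things now and then, are a little off and sometimes report something else, mostly with a low value. They report only what shows in the picture. A call takes as long as a camera call.
- bot.boxes_of(name, camera): "at" ([column, row] in pixels, amid what is visible of it).
- bot.trace(name, camera): "mask" (400x640 bool, what is visible of it) and "at" ([column, row] in pixels, amid what is visible of it).
- bot.pinpoint(name, camera): "at" ([column, row] in pixels: a listed point, or the origin of a listed thing).
The state is a dict: "t": time; "q": joint angles; "joint_vel": joint speeds; "joint_torque": joint torques, N m; "eef_pos": TCP position; "tool_rot": TCP orientation; "contact_force": force on the tool from outside, world axes, zero at the start; "torque": the same for the moment, N m; "gripper_width": opening from 0.0 (shut) to 1.0 (fully open); "grasp_force": force on a finger pad.
Only numpy, scipy, OpenCV 4.12 (cv2) and the standard library are available. Lean on these libraries where they do the work, as an engineer would, in place of code of your own. Each camera call takes 0.05 s, during which the arm holds its last target. There are 200 camera calls.

## Working session

There is one attempt and no reset: what is moved stays moved. The work goes in short steps, Python scripts to look and compute and a shell command to move; the robot and the scene stay as the last step left them, time stands still between calls to the robot, and variables do not carry over. Pictures are saved under pics/ and viewed, at most 14 in all, crops included, and the job is handed in when it is done.

```bash
mkdir -p pics; cat > h.py <<'E'
import numpy as np, cv2
from station import bot
def px2w(cam,D,uv,z=None):
    m=bot.camera_model(cam);K,R,t=[np.array(m[k]) for k in("intrinsics","R","t")]
    uv=np.atleast_2d(uv).astype(float)
    r=np.c_[uv,np.ones(len(uv))]@np.linalg.inv(K).T
    if z is None:
        d=D[uv[:,1].astype(int),uv[:,0].astype(int)]
        return (r*d[:,None]-t)@R
    c=-R.T@t; w=r@R
    return c+w*((z-c[2])/w[:,2])[:,None]
def cloud(cam,D,mask):
    v,u=np.nonzero(mask&(D>0)); return px2w(cam,D,np.c_[u,v])
def rect(P):
    (c,s,a)=cv2.minAreaRect((P[:,:2]*1000).astype(np.float32)); 
    if s[0]>s[1]: L=a; 
    else: L=a+90
    return np.round(c,1),np.round(sorted(s),1),round((L+90)%180-90,1) # long-axis direction deg from world x
E
python3 - <<'E'
from h import *
for c in("scene","top"):
    p,D=bot.read_camera(c); cv2.imwrite(f"pics/{c}0.png",p)
    m=bot.camera_model(c); print(c,np.round(-np.array(m["R"]).T@np.array(m["t"]),3))
    for n in "terminal_strip spool relay fuse_box board strip_tray round_dish heat_sink box_tray".split():
        for d in bot.trace(n,c)[:2]:
            if d["score"]<.3: continue
            P=cloud(c,D,d["mask"])
            if len(P)<20: continue
            z=np.percentile(P[:,2],[5,50,95]);T=P[P[:,2]>z[2]-.006]
            print(n,round(d["score"],2),np.round(d["at"]),len(P),"z",np.round(z*1000,1),"all",rect(P),"top",rect(T))
        for d in bot.pinpoint(n,c)[:1]: print("   pin",np.round(d["at"],1),round(d["score"],2))
print(bot.get_obs())
E
```

```text
scene [0.026 0.468 0.872]
terminal_strip 0.64 [200. 280.] 163 z [82.3 88.3 93.9] all (array([508. , 362.8]), array([19.1, 48.2]), 66.8) top (array([508.3, 362.7]), array([17.5, 48.2]), 67.6)
   pin [197.5 283.4] 0.55
spool 0.77 [195. 288.] 231 z [50.8 74.9 79. ] all (array([533.7, 367.5]), array([44.3, 94.6]), 0.2) top (array([507.1, 363.2]), array([38.5, 48.7]), -46.4)
   pin [197.7 287.6] 0.67
relay 0.7 [202. 298.] 175 z [27.2 41.5 52.1] all (array([495.6, 372.8]), array([30.8, 44.4]), 69.4) top (array([489.1, 375.5]), array([12.8, 38.8]), 70.9)
   pin [200.  292.8] 0.63
   pin [364.6 181.8] 0.7
board 0.83 [210. 310.] 276 z [1.7 4.7 8.1] all (array([502.1, 371.4]), array([62.6, 76.5]), -16.5) top (array([502., 371.]), array([61.8, 76.5]), -16.5)
   pin [202.1 301.6] 0.69
strip_tray 0.78 [285. 222.] 421 z [-0.3  3.1  7.3] all (array([529.4,  62.9]), array([51.5, 92.7]), -10.2) top (array([526.6,  63.7]), array([51. , 86.9]), -10.2)
   pin [283.6 221.6] 0.76
round_dish 0.87 [369. 184.] 408 z [-0.2  3.2  7.3] all (array([ 458.8, -223.7]), array([81. , 84.5]), -52.1) top (array([ 458.5
[... 2517 characters left out ...]
99,  0.02241548,  1.55538661, -0.01150882,
        1.10930882, -0.08311853]), 'joint_vel': array([ 7.66163184e-04,  1.14920520e-03, -4.20225518e-04,  6.93838437e-05,
       -8.53607395e-04, -5.33946418e-04, -1.93213578e-04]), 'joint_torque': array([ 4.83963668e-04, -5.96315682e+01,  1.60679162e+00, -2.81538284e+01,
        1.25023533e-02,  1.66038877e-03, -8.12359588e-06]), 'eef_pos': array([ 0.28616585, -0.61135422,  0.40472529]), 'tool_rot': array([1.83439017e-05, 9.76143583e-01, 2.17126011e-01, 1.34538486e-05]), 'contact_force': array([ 0.11246522, -0.12028457, -0.38980871]), 'torque': array([ 0.01951809, -0.04499323, -0.02694751]), 'grasp_force': 0.0, 'gripper_width': 1.0032764492517372}
```

```bash
python3 - <<'E'
import cv2,numpy as np
t=cv2.imread("pics/top0.png");s=cv2.imread("pics/scene0.png")
a=cv2.resize(t[150:235,160:320],(800,425),interpolation=cv2.INTER_CUBIC)[:300]
b=cv2.resize(s[255:330,150:310],(640,300),interpolation=cv2.INTER_CUBIC)
o=np.zeros((600,800,3),np.uint8);o[:300]=a;o[300:,:640]=b;cv2.imwrite("pics/crop0.png",o)
E
```

```text
(no output)
```

View pics/crop0.png

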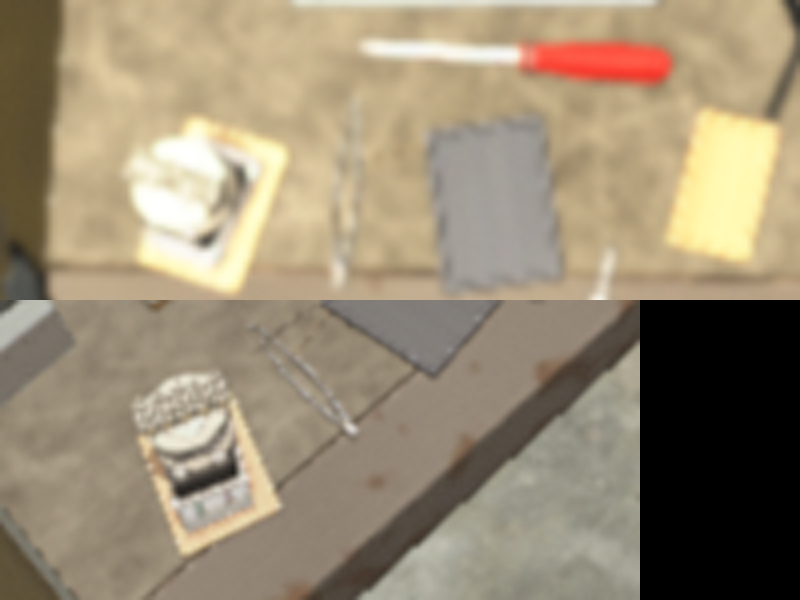

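View pics/top0.png

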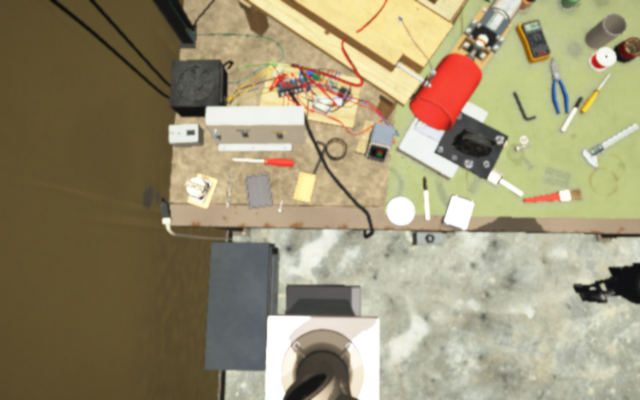

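The pictures show the pile at (200,190) in the top view, the dark tray at (258,190), narrow tray (305,187), dish (400,211) and heat sink (459,211). The strip lies across the spool. Networks and depth from both cameras agree to about 2–3 mm.

```bash
cat > go.py <<'E'
# go.py x y ztip closing_angle_deg : yaw first, then shifts (tool axes after yaw) ; '-' keeps
import sys,numpy as np
from station import bot
from scipy.spatial.transform import Rotation as Rt
o=bot.get_obs();p=np.array(o["eef_pos"]);w=o["tool_rot"]
R=Rt.from_quat(np.r_[w[1:],w[0]]).as_matrix()
a=np.degrees(np.arctan2(R[1,1],R[0,1]))
tip=p-[0,0,.173]
print("t",o["t"],"tip",np.round(tip*1000,1),"closing",round(a,1),"tilt",round(np.degrees(np.arccos(-R[2,2])),2),"q",np.round(o["q"],2))
A=sys.argv[1:]
if A:
    tg=np.array([float(A[i]) if A[i]!='-' else tip[i] for i in range(3)])
    y=0
    if A[3]!='-': y=-((float(A[3])-a+90)%180-90)
    b=np.radians(a-y); d=tg-tip
    X=np.array([-np.sin(b),np.cos(b)]);Y=np.array([np.cos(b),np.sin(b)])
    print("yaw",round(y,2),"or",round(y-180*np.sign(y),1),"then shift mm x,y,z",np.round([d[:2]@X*1000,d[:2]@Y*1000,-d[2]*1000],1))
E
python3 go.py .475 -.3 .23 - ; python3 go.py .51 .362 .23 -21
python3 - <<'E'
from h import *
H=np.zeros((12,16))
for c in("scene","top"):
    p,D=bot.read_camera(c);P=cloud(c,D,np.ones(D.shape,bool))
    P=P[(P[:,0]>.3)&(P[:,0]<.9)&(abs(P[:,1])<.64)&(P[:,2]<.7)]
    np.maximum.at(H,(((P[:,0]-.3)/.05).astype(int),((P[:,1]+.64)/.08).astype(int)),P[:,2]*1000)
print(H.astype(int))
E
```

```text
t 1.9 tip [ 286.2 -611.4  231.7] closing -64.9 tilt 0.0 q [ 1.02  0.48  0.02  1.56 -0.01  1.11 -0.08]
yaw 0 or 0 then shift mm x,y,z [ 303.  -202.     1.7]
t 1.9 tip [ 286.2 -611.4  231.7] closing -64.9 tilt 0.0 q [ 1.02  0.48  0.02  1.56 -0.01  1.11 -0.08]
yaw -43.92 or 136.1 then shift mm x,y,z [ 988.9 -139.9    1.7]
[[500   0   0   0   0   0   0   0   0   0   0   0   0 546 699   0]
 [  0   0   0   0   0   0  10   0   0   0   0   0   0 553 674   0]
 [  6   7  36  37  16  13  18   5   6   6   5   6   5 562 646   0]
 [ 17   9  36  33  19  11  18  16  10  13  10  14  96 569 617   0]
 [ 24  27  33  36  20   9   5  16  12   9  11  14  97 576 593   0]
 [  9  49  72  49  33  99  96  17  15  24  19  10   9 584 583   0]
 [ 12  49 147 144  48 122 123  23  19  24  23  68  56 591 590   0]
 [ 20  65 145 179 191 123 123 122 115 116 115 116 114 598 597   0]
 [ 16  47  51 191 199 187 182 109 114 115 116 114 113 587 589   0]
 [ 17  33 164 195 275 268 220 217 170  61  34  92  93 522 519   0]
 [ 16   9 178 195 206 266 229 208 169  62  57  89  93 450 443   0]
 [  8   8 144 188 208 245 235 231 185 104  44  88  92 383 396   0]]
```

```bash
python3 -m pendant '[[0.045,0.0303,-0.0202,0,0],[0.045,0.0303,-0.0202,0,0],[0.045,0.0303,-0.0202,0,0],[0.045,0.0303,-0.0202,0,0],[0.045,0.0303,-0.0202,0,0],[0.045,0.0303,-0.0202,0,0],[0.045,0.0303,-0.0202,0,0],[0.045,0.0303,-0.0202,0,0],[0.045,0.0303,-0.0202,0,0],[0.045,0.0303,-0.0202,0,0]]' 60; python3 - <<'E'
from h import *
p,D=bot.read_camera("top");P=cloud("top",D,np.ones(D.shape,bool))
P=P[(P[:,1]>.38)&(P[:,0]>.4)&(P[:,0]<.62)&(P[:,1]<.6)]
for z in np.arange(0,.6,.1):
    q=P[(P[:,2]>z+.03)&(P[:,2]<z+.1)]
    if len(q): print(z,np.round(np.percentile(q[:,1],[0,5,50]),3),len(q))
E
python3 go.py .5095 .362 .23 -21
```

```text
t: 2.83
eef_pos: [0.4756, -0.2984, 0.405]
tool_rot: [0.0, 0.976, 0.217, 0.0]
contact_force: [0.8, -0.2, -0.0]
gripper_width: 0.527
grasp_force: 0.0
0.0 [0.38  0.477 0.479] 917
0.1 [0.476 0.478 0.479] 1190
0.2 [0.476 0.478 0.479] 1673
0.30000000000000004 [0.477 0.478 0.479] 2432
0.4 [0.477 0.478 0.48 ] 3732
0.5 [0.476 0.478 0.48 ] 3311
t 2.8833 tip [ 480.2 -290.7  232.1] closing -64.3 tilt 0.3 q [ 0.54  0.3  -0.13  1.82  0.04  1.02 -0.73]
yaw -43.35 or 136.7 then shift mm x,y,z [ 619.8 -206.5    2.1]
```

```bash
python3 -m pendant '[[0.045,0,0,0,-6.2],[0.045,0,0,0,-6.2],[0.045,0,0,0,-6.2],[0.045,0,0,0,-6.2],[0.045,0,0,0,-6.2],[0.045,0,0,0,-6.2],[0.045,0,0,0,-6.2],[0.045,0.0364,-0.0121,0,0],[0.045,0.0364,-0.0121,0,0],[0.045,0.0364,-0.0121,0,0],[0.045,0.0364,-0.0121,0,0],[0.045,0.0364,-0.0121,0,0]]' && python3 -m pendant '[[0.045,0.0364,-0.0121,0,0],[0.045,0.0364,-0.0121,0,0],[0.045,0.0364,-0.0121,0,0],[0.045,0.0364,-0.0121,0,0],[0.045,0.0364,-0.0121,0,0],[0.045,0.0364,-0.0121,0,0],[0.045,0.0364,-0.0121,0,0],[0.045,0.0364,-0.0121,0,0],[0.045,0.0364,-0.0121,0,0],[0.045,0.0364,-0.0121,0,0],[0.045,0.0364,-0.0121,0,0],[0.045,0.0184,-0.0062,0,0]]' && python3 go.py .5095 .362 .115 -21
```

```text
t: 3.88
eef_pos: [0.4852, -0.107, 0.405]
tool_rot: [0.0, 0.827, 0.562, 0.0]
contact_force: [0.2, 0.1, 0.1]
gripper_width: 0.526
grasp_force: 0.0
t: 4.88
eef_pos: [0.5084, 0.337, 0.405]
tool_rot: [-0.001, 0.825, 0.564, 0.001]
contact_force: [-0.2, -0.2, 0.2]
gripper_width: 0.527
grasp_force: 0.0
t 4.8833 tip [508.4 337.  232. ] closing -21.3 tilt 0.18 q [-0.27  0.43 -0.55  1.69  0.24  1.1  -1.27]
yaw -0.28 or 179.7 then shift mm x,y,z [ 23.7  -8.  117. ]
```

```bash
python3 -m pendant '[[0.045,0.019,-0.0075,0.03,0],[0.045,0,0,0.04,0],[0.045,0,0,0,0],[0.045,0,0,0,0]]' && python3 go.py .5095 .362 .080 -21
```

```text
t: 5.22
eef_pos: [0.5092, 0.3518, 0.3329]
tool_rot: [0.0, 0.827, 0.563, -0.002]
contact_force: [0.0, 0.3, 1.0]
gripper_width: 0.529
grasp_force: 0.0
t 5.2167 tip [509.2 351.8 159.9] closing -21.5 tilt 0.28 q [-0.32  0.51 -0.53  1.73  0.3   0.98 -1.33]
yaw -0.51 or 179.5 then shift mm x,y,z [ 9.6 -3.4 79.9]
```

```bash
python3 - <<'E'
from h import *
for c in("scene","top"):
    p,D=bot.read_camera(c); 
    u,v={"scene":(200,283),"top":(197,186)}[c]
    cv2.imwrite(f"pics/{c}1.png",cv2.resize(p[v-50:v+50,u-65:u+65],(780,600),interpolation=cv2.INTER_CUBIC))
    for d in bot.trace("terminal_strip",c)[:1]:
        P=cloud(c,D,d["mask"]);z=np.percentile(P[:,2],95);print(d["score"],d["at"],z,rect(P[P[:,2]>z-.006]))
E
```

```text
0.63 [364.4, 181.0] 0.007927188853424394 (array([ 458.7, -222.6]), array([77.9, 80.4]), 34.0)
```

View pics/scene1.png

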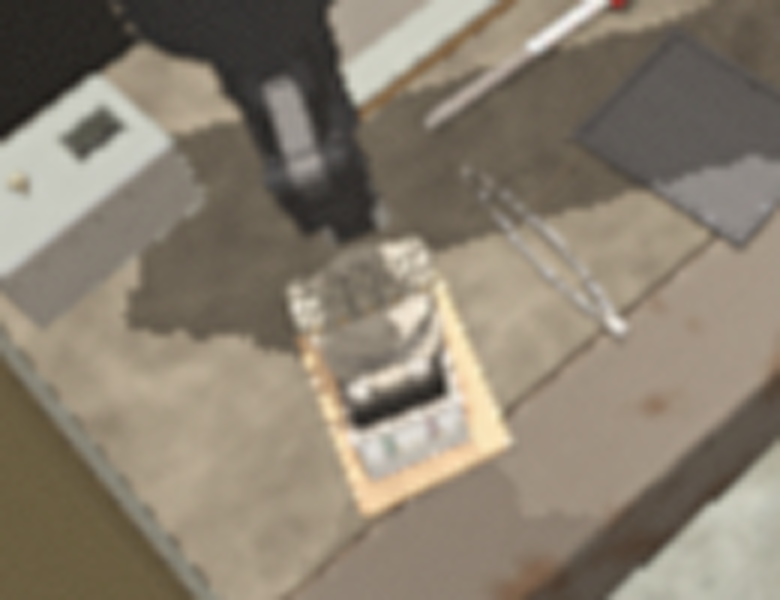

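The hand hangs over the strip (crop ~(350,290)), with the fingers across its width. I'm correcting and going down.

```bash
python3 -m pendant '[[0.045,0.0096,-0.0034,0.02,-0.5],[0.045,0,0,0.025,0],[0.045,0,0,0,0],[0.045,0,0,0,0]]' && python3 go.py .5095 .362 .080 -21
```

```text
t: 5.75
eef_pos: [0.51, 0.3623, 0.2903]
tool_rot: [0.0, 0.824, 0.566, -0.0]
contact_force: [0.0, 0.2, 0.3]
gripper_width: 0.528
grasp_force: 0.0
t 5.75 tip [510.  362.3 117.3] closing -21.1 tilt 0.05 q [-0.35  0.57 -0.51  1.75  0.34  0.91 -1.37]
yaw -0.06 or 179.9 then shift mm x,y,z [-0.5 -0.4 37.3]
```

```bash
python3 -m pendant '[[0.045,0,0,0.02,0],[0.045,0,0,0.012,0],[0.045,0,0,0.005,0],[0.045,0,0,0,0],[0.01,0,0,0,0],[0.01,0,0,0,0],[0.01,0,0,0,0],[0.01,0,0,0,0],[0.01,0,0,0,0],[0.01,0,0,0,0]]' 30 && python3 go.py
```

```text
t: 6.58
eef_pos: [0.5102, 0.3633, 0.2539]
tool_rot: [0.0, 0.824, 0.566, 0.001]
contact_force: [-0.4, -1.7, 6.7]
gripper_width: 0.197
grasp_force: 30.8
t 6.5833 tip [510.2 363.3  80.9] closing -21.0 tilt 0.11 q [-0.36  0.62 -0.49  1.77  0.37  0.85 -1.39]
```

```bash
python3 -m pendant '[[0.01,0,0,-0.008,0],[0.01,0,0,-0.02,0],[0.01,0,0,-0.03,0],[0.01,0,0,-0.03,0],[0.01,0,0,-0.02,0],[0.01,0,0,0,0],[0.01,0,0,0,0]]' && python3 go.py .5275 .0623 .10 78 && python3 - <<'E'
from h import *
for c in("scene","top"):
    p,D=bot.read_camera(c); 
    for n in("terminal_strip","spool","relay"):
      for d in bot.trace(n,c)[:1]:
        P=cloud(c,D,d["mask"]);z=np.percentile(P[:,2],[5,95]);print(c,n,round(d["score"],2),np.round(d["at"]),np.round(z*1000),rect(P[P[:,2]>z[1]-.006]))
E
```

```text
t: 7.17
eef_pos: [0.5099, 0.363, 0.3622]
tool_rot: [0.0, 0.824, 0.566, 0.001]
contact_force: [-0.8, -0.7, -2.1]
gripper_width: 0.196
grasp_force: 30.1
t 7.1667 tip [509.9 363.  189.2] closing -21.0 tilt 0.15 q [-0.32  0.49 -0.54  1.69  0.29  1.03 -1.32]
yaw 80.98 or -99.0 then shift mm x,y,z [ 79.8 290.5  89.2]
scene spool 0.8 [197. 286.] [51. 79.] (array([509.7, 364.5]), array([46.5, 48.4]), -22.5)
scene relay 0.61 [202. 296.] [28. 53.] (array([489.9, 375.5]), array([12.5, 38.7]), 67.4)
top spool 0.41 [198. 185.] [ 33. 645.] (array([418.6, 159.2]), array([ 0.5, 19.4]), 54.9)
```

```bash
python3 -m pendant '[[0.01,0,0,0,6.75],[0.01,0,0,0,6.75],[0.01,0,0,0,6.75],[0.01,0,0,0,6.75],[0.01,0,0,0,6.75],[0.01,0,0,0,6.75],[0.01,0,0,0,6.75],[0.01,0,0,0,6.75],[0.01,0,0,0,6.75],[0.01,0,0,0,6.75],[0.01,0,0,0,6.75],[0.01,0,0,0,6.75]]' && python3 -m pendant '[[0.01,0.01,0.0363,0,0],[0.01,0.01,0.0363,0,0],[0.01,0.01,0.0363,0,0],[0.01,0.01,0.0363,0,0],[0.01,0.01,0.0363,0,0],[0.01,0.01,0.0363,0,0],[0.01,0.01,0.0363,0,0],[0.01,0.01,0.0363,0.03,0],[0.01,0,0,0.03,0],[0.01,0,0,0.03,0],[0.01,0,0,0,0],[0.01,0,0,0,0]]' && python3 go.py .5275 .0623 .040 78
```

```text
t: 8.57
eef_pos: [0.5097, 0.363, 0.3603]
tool_rot: [0.0, 0.994, -0.107, -0.0]
contact_force: [-0.9, -0.8, -0.5]
gripper_width: 0.205
grasp_force: 30.1
t: 9.57
eef_pos: [0.5267, 0.0673, 0.2738]
tool_rot: [0.0, 0.995, -0.104, -0.002]
contact_force: [0.2, 0.9, 0.3]
gripper_width: 0.201
grasp_force: 30.1
t 9.5667 tip [526.7  67.3 100.8] closing -102.0 tilt 0.21 q [-0.12  0.42 -0.15  2.    0.09  0.73 -2.11]
yaw 0.01 or -180.0 then shift mm x,y,z [ 1.8  4.8 60.8]
```

```bash
python3 -m pendant '[[0.01,0.0015,0.0045,0.025,0],[0.01,0,0,0.025,0],[0.01,0,0,0.012,0],[0.01,0,0,0,0],[0.01,0,0,0,0],[0.01,0,0,0,0]]' && python3 go.py .5275 .0623 .009 78;  python3 - <<'E'
from h import *
for c in("scene","top"):
    p,D=bot.read_camera(c)
    if c=="scene": cv2.imwrite("pics/s2.png",cv2.resize(p[180:270,220:340],(800,600),interpolation=cv2.INTER_CUBIC))
    for n in("terminal_strip","strip_tray"):
      for d in bot.trace(n,c)[:1]:
        P=cloud(c,D,d["mask"]);z=np.percentile(P[:,2],[5,50,95]);print(c,n,round(d["score"],2),np.round(d["at"]),np.round(z*1000),rect(P))
E
```

```text
t: 10.07
eef_pos: [0.5287, 0.0631, 0.2144]
tool_rot: [-0.0, 0.995, -0.104, 0.001]
contact_force: [0.6, -1.6, 0.3]
gripper_width: 0.199
grasp_force: 30.1
t 10.0667 tip [528.7  63.1  41.4] closing -102.0 tilt 0.15 q [-0.13  0.51 -0.13  2.03  0.11  0.6  -2.12]
yaw 0.02 or -180.0 then shift mm x,y,z [-1.   1.  32.4]
scene strip_tray 0.86 [288. 223.] [1. 3. 8.] (array([525.5,  64.3]), array([47.7, 81. ]), -13.3)
top terminal_strip 0.2 [196. 186.] [52. 76. 80.] (array([510.9, 362.4]), array([46.1, 47.1]), 89.7)
```

View pics/s2.png

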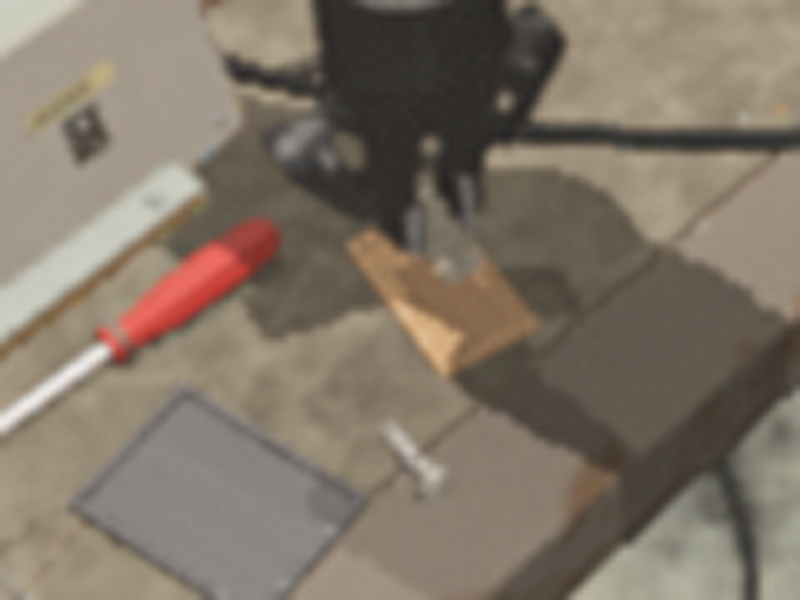

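The strip is held lengthwise over the tray (crop (450,255)).

```bash
python3 -m pendant '[[0.01,-0.001,0.001,0.018,0],[0.01,0,0,0.008,0],[0.01,0,0,0.003,0],[0.01,0,0,0.002,0],[0.01,0,0,0,0],[0.01,0,0,0,0]]' && python3 go.py
```

```text
t: 10.87
eef_pos: [0.5268, 0.0618, 0.182]
tool_rot: [-0.0, 0.995, -0.105, 0.0]
contact_force: [-0.1, -0.2, -0.5]
gripper_width: 0.201
grasp_force: 30.1
t 10.8667 tip [526.8  61.8   9. ] closing -102.0 tilt 0.01 q [-0.14  0.57 -0.12  2.05  0.13  0.54 -2.13]
```

```bash
python3 -m pendant '[[0.01,0,0,0.001,0],[0.01,0,0,0.001,0],[0.01,0,0,0,0],[0.01,0,0,0,0]]' && python3 go.py
```

```text
t: 11.2
eef_pos: [0.5269, 0.0618, 0.1803]
tool_rot: [-0.0, 0.995, -0.105, 0.0]
contact_force: [-1.7, -0.7, 4.9]
gripper_width: 0.2
grasp_force: 30.7
t 11.2 tip [526.9  61.8   7.3] closing -102.0 tilt 0.06 q [-0.14  0.57 -0.12  2.05  0.13  0.53 -2.13]
```

```bash
python3 -m pendant '[[0.03,0,0,0,0],[0.03,0,0,0,0],[0.03,0,0,-0.01,0],[0.03,0,0,-0.03,0],[0.03,0,0,-0.04,0],[0.07,0,0,-0.04,0],[0.07,0,0,-0.04,0],[0.07,0,0,0,0],[0.07,0,0,0,0]]' && python3 go.py .51 .3635 .16 -20;  python3 - <<'E'
from h import *
for c in("scene","top"):
    p,D=bot.read_camera(c)
    for n in("terminal_strip","strip_tray","spool","relay","fuse_box","board"):
      for d in bot.trace(n,c)[:1]:
        if d["score"]<.3: continue
        P=cloud(c,D,d["mask"]);z=np.percentile(P[:,2],[5,50,95]);print(c,n,round(d["score"],2),np.round(d["at"]),np.round(z*1000),rect(P),rect(P[P[:,2]>z[2]-.006]))
E
```

```text
t: 11.95
eef_pos: [0.5272, 0.0617, 0.343]
tool_rot: [-0.001, 0.994, -0.105, 0.003]
contact_force: [0.0, -0.7, -0.5]
gripper_width: 0.821
grasp_force: 0.0
t 11.95 tip [527.2  61.7 170. ] closing -102.0 tilt 0.33 q [-0.1   0.32 -0.16  1.95  0.07  0.87 -2.08]
yaw -82.04 or 98.0 then shift mm x,y,z [ 277.7 -119.4   10. ]
scene terminal_strip 0.67 [286. 220.] [ 4. 15. 20.] (array([523.8,  60.6]), array([26.7, 49.8]), -15.5) (array([524.1,  64.4]), array([16.6, 49.4]), -10.5)
scene strip_tray 0.75 [284. 224.] [ 0.  4. 10.] (array([525.7,  63.9]), array([51.6, 85.2]), -12.4) (array([525.7,  64.2]), array([48.6, 85.2]), -12.4)
scene spool 0.81 [196. 286.] [52. 76. 78.] (array([509.5, 363.9]), array([49.2, 49.3]), -12.2) (array([509.8, 364. ]), array([45.7, 47. ]), -31.0)
scene relay 0.46 [202. 297.] [27. 41. 53.] (array([497.6, 374.5]), array([33. , 48.8]), 67.7) (array([489. , 376.4]), array([11.8, 37.8]), 64.7)
scene fuse_box 0.65 [284. 225.] [0. 4. 8.] (array([525.8,  64.4]), array([48. , 85.2]), -12.4) (array([525.8,  64.4]), array([48. , 85.2]), -12.4)
scene board 0.59 [212. 310.] [2. 5. 7.] (array([499.4, 371.2]), array([60.3, 72.7]), -18.2) (array([499.4, 371.2]), array([60.3, 72.7]), -18.2)
top strip_tray 0.56 [205. 192.] [28. 37. 53.] (array([509.1, 360.2]), array([34.6, 58.1]), -22.2) (array([502.1, 355.4]), array([27.5, 58.6]), -46.1)
top spool 0.81 [194. 186.] [53. 77. 80.] (array([510.8, 362.9]), array([46.6, 47.2]), 63.3) (array([511. , 362.7]), array([45.9, 47.2]), 64.5)
top relay 0.49 [203. 196.] [26. 34. 54.] (array([508.3, 362.5]), array([42.1, 63.5]), -27.2) (array([503.5, 357.7]), array([31.9, 60.1]), -44.9)
top fuse_box 0.44 [198. 200.] [12. 24. 28.] (array([479.2, 374.8]), array([13.7, 41.6]), 88.3) (array([479.8, 375.9]), array([ 7.3, 39.7]), 74.4)
top board 0.71 [209. 195.] [2. 5. 8.] (array([505.5, 351.1]), array([36.7, 88.1]), -10.1) (array([505.5, 351.1]), array([36.7, 88.1]), -10.1)
```

```bash
python3 -m pendant '[[0.07,0,0,0,-6.83],[0.07,0,0,0,-6.83],[0.07,0,0,0,-6.83],[0.07,0,0,0,-6.83],[0.07,0,0,0,-6.83],[0.07,0,0,0,-6.83],[0.07,0,0,0,-6.83],[0.07,0,0,0,-6.83],[0.07,0,0,0,-6.83],[0.07,0,0,0,-6.83],[0.07,0,0,0,-6.83],[0.07,0,0,0,-6.83]]' && python3 -m pendant '[[0.07,0.0347,-0.0149,0,0],[0.07,0.0347,-0.0149,0,0],[0.07,0.0347,-0.0149,0,0],[0.07,0.0347,-0.0149,0,0],[0.07,0.0347,-0.0149,0,0],[0.07,0.0347,-0.0149,0,0],[0.07,0.0347,-0.0149,0,0],[0.07,0.0347,-0.0149,0,0],[0.07,0,0,0.03,0],[0.07,0,0,0.03,0],[0.07,0,0,0,0],[0.07,0,0,0,0]]' && python3 go.py .5105 .3635 .060 -20
```

```text
t: 13.65
eef_pos: [0.5266, 0.0617, 0.3398]
tool_rot: [0.0, 0.818, 0.576, 0.0]
contact_force: [0.4, -0.6, -0.4]
gripper_width: 0.817
grasp_force: 0.0
t: 14.65
eef_pos: [0.5095, 0.3627, 0.2784]
tool_rot: [0.0, 0.819, 0.573, -0.002]
contact_force: [-0.2, 0.3, 1.4]
gripper_width: 0.818
grasp_force: 0.0
t 14.65 tip [509.5 362.7 105.4] closing -20.1 tilt 0.23 q [-0.38  0.58 -0.46  1.76  0.32  0.88 -1.33]
yaw -0.06 or 179.9 then shift mm x,y,z [ 1.1  0.7 45.4]
```

```bash
python3 -m pendant '[[0.07,0.001,0.0005,0.02,0],[0.07,0,0,0.018,0],[0.07,0,0,0.009,0],[0.07,0,0,0.003,0],[0.07,0,0,0,0],[0.04,0,0,0,0],[0.04,0,0,0,0],[0.04,0,0,0,0],[0.04,0,0,0,0],[0.04,0,0,0,0]]' 40 && python3 go.py
```

```text
t: 15.48
eef_pos: [0.5112, 0.3647, 0.2316]
tool_rot: [0.0, 0.82, 0.573, 0.001]
contact_force: [0.1, -1.9, 6.7]
gripper_width: 0.57
grasp_force: 41.7
t 15.4833 tip [511.2 364.7  58.6] closing -20.1 tilt 0.16 q [-0.4   0.64 -0.43  1.78  0.36  0.8  -1.36]
```

```bash
python3 -m pendant '[[0.04,0,0,-0.006,0],[0.04,0,0,-0.015,0],[0.04,0,0,-0.03,0],[0.04,0,0,-0.03,0],[0.04,0,0,-0.02,0],[0.04,0,0,0,0],[0.04,0,0,0,0]]' && python3 go.py .460 -.2255 .10 - && python3 - <<'E'
from h import *
c="scene"
p,D=bot.read_camera(c)
for n in("spool","relay"):
      for d in bot.trace(n,c)[:1]:
        P=cloud(c,D,d["mask"]);z=np.percentile(P[:,2],[5,50,95]);print(c,n,round(d["score"],2),np.round(d["at"]),np.round(z*1000),rect(P[P[:,2]>z[2]-.006]))
E
```

```text
t: 16.07
eef_pos: [0.5108, 0.3643, 0.3323]
tool_rot: [0.0, 0.819, 0.573, 0.001]
contact_force: [-0.7, 0.2, -2.4]
gripper_width: 0.571
grasp_force: 41.7
t 16.0667 tip [510.8 364.3 159.3] closing -20.1 tilt 0.16 q [-0.37  0.52 -0.48  1.72  0.28  0.97 -1.3 ]
yaw 0 or 0 then shift mm x,y,z [-571.5  154.6   59.3]
scene spool 0.64 [192. 261.] [  5. 176. 180.] (array([488.6, 356.2]), array([14.1, 66.5]), -24.3)
scene relay 0.77 [199. 290.] [27. 49. 53.] (array([508. , 368.1]), array([38.6, 54. ]), -22.3)
```

```bash
python3 -m pendant '[[0.04,-0.0381,0.0103,0,0],[0.04,-0.0381,0.0103,0,0],[0.04,-0.0381,0.0103,0,0],[0.04,-0.0381,0.0103,0,0],[0.04,-0.0381,0.0103,0,0],[0.04,-0.0381,0.0103,0,0],[0.04,-0.0381,0.0103,0,0],[0.04,-0.0381,0.0103,0,0],[0.04,-0.0381,0.0103,0,0]]' && python3 -m pendant '[[0.04,-0.0381,0.0103,0,0],[0.04,-0.0381,0.0103,0,0],[0.04,-0.0381,0.0103,0,0],[0.04,-0.0381,0.0103,0,0],[0.04,-0.0381,0.0103,0,0],[0.04,-0.0381,0.0103,0,0],[0.04,0,0,0.03,0],[0.04,0,0,0.03,0],[0.04,0,0,0.03,0],[0.04,0,0,0,0],[0.04,0,0,0,0]]' && python3 go.py .460 -.2255 .015 -; python3 - <<'E'
from h import *
for c in("scene","top"):
    p,D=bot.read_camera(c)
    cv2.imwrite(f"pics/{c}3.png",p)
    for n in("relay","fuse_box","spool","round_dish"):
      for d in bot.trace(n,c)[:1]:
        if d["score"]<.3: continue
        P=cloud(c,D,d["mask"]);z=np.percentile(P[:,2],[5,50,95]);print(c,n,round(d["score"],2),np.round(d["at"]),np.round(z*1000),rect(P),rect(P[P[:,2]>z[2]-.006]))
E
python3 -c "
import cv2,numpy as np
t=cv2.imread('pics/top3.png');s=cv2.imread('pics/scene3.png')
r=lambda a:cv2.resize(a,(400,300),interpolation=cv2.INTER_CUBIC)
cv2.imwrite('pics/m3.png',np.vstack([np.hstack([r(t[160:220,160:240]),r(s[260:335,150:250])]),np.hstack([r(t[175:250,350:450]),r(s[140:215,310:410])])]))"
```

```text
t: 16.97
eef_pos: [0.4791, 0.0083, 0.3297]
tool_rot: [-0.001, 0.819, 0.573, -0.001]
contact_force: [0.4, -0.3, -0.9]
gripper_width: 0.567
grasp_force: 41.7
t: 17.88
eef_pos: [0.4588, -0.2252, 0.239]
tool_rot: [-0.002, 0.819, 0.573, -0.001]
contact_force: [0.3, 0.2, -1.3]
gripper_width: 0.571
grasp_force: 42.1
t 17.8833 tip [ 458.8 -225.2   66. ] closing -20.0 tilt 0.32 q [ 0.56  0.46 -0.28  2.06  0.2   0.65 -0.2 ]
yaw 0 or 0 then shift mm x,y,z [ 0.1  1.2 51. ]
scene relay 0.91 [200. 290.] [29. 50. 53.] (array([506.9, 368.3]), array([44.7, 56.6]), -22.2) (array([508.3, 367.6]), array([38.5, 53.8]), -23.4)
scene fuse_box 0.56 [204. 306.] [ 6. 19. 26.] (array([480.2, 379.3]), array([12.2, 40.5]), 71.0) (array([478.1, 379.3]), array([ 6.8, 39. ]), 71.0)
scene spool 0.69 [364. 167.] [58. 83. 86.] (array([ 481. , -236.2]), array([29.1, 98.6]), -47.8) (array([ 465.2, -217.9]), array([27.4, 46.7]), -52.1)
scene round_dish 0.56 [365. 180.] [0. 3. 7.] (array([ 459.1, -219.5]), array([76.2, 80.1]), 27.3) (array([ 459.1, -219.3]), array([76. , 80.3]), 26.7)
top relay 0.71 [198. 188.] [25. 49. 54.] (array([512.9, 373.4]), array([61.3, 64.5]), 64.7) (array([510. , 364.9]), array([39. , 53.4]), -23.7)
top fuse_box 0.46 [202. 201.] [13. 18. 23.] (array([474.8, 358.8]), array([1.3, 4.8]), -22.1) (array([474.3, 359.2]), array([0.8, 3.8]), -18.2)
top spool 0.49 [398. 207.] [62. 87. 92.] (array([ 458.5, -208.4]), array([19.8, 36.9]), -33.5) (array([ 458.1, -208.8]), array([18.9, 36.3]), -36.6)
top round_dish 0.5 [389. 214.] [ 1.  5. 61.] (array([ 462.1, -206.2]), array([42.8, 87.5]), -6.0) (array([ 450. , -199.1]), array([22.1, 62.1]), -4.9)
```

View pics/m3.png

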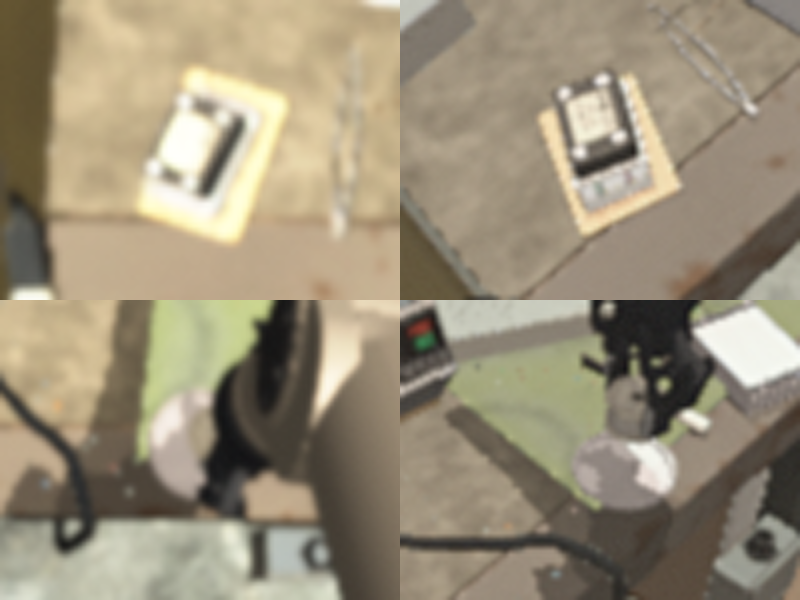

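Relay now shows fully: its long axis runs along the board (screw heads at crop (183,100)–(155,168)), so I'll grip it with closing axis ≈67°. The spool hangs over the dish at crop (625,400). Lowering it.

```bash
python3 -m pendant '[[0.04,0,0.0012,0.02,0],[0.04,0,0,0.02,0],[0.04,0,0,0.01,0],[0.04,0,0,0.001,0],[0.04,0,0,0.001,0],[0.04,0,0,0.001,0],[0.04,0,0,0.001,0],[0.04,0,0,0,0]]' && python3 go.py .46 -.2255 .0116 -
```

```text
t: 19.05
eef_pos: [0.4612, -0.2262, 0.1873]
tool_rot: [0.001, 0.819, 0.573, 0.0]
contact_force: [-1.0, 0.6, -1.1]
gripper_width: 0.572
grasp_force: 42.2
t 19.05 tip [ 461.2 -226.2   14.3] closing -20.1 tilt 0.07 q [ 0.53  0.55 -0.25  2.08  0.25  0.54 -0.24]
yaw 0 or 0 then shift mm x,y,z [ 0.2 -1.4  2.7]
```

```bash
python3 -m pendant '[[0.04,0,-0.001,0.001,0],[0.04,0,0,0.001,0],[0.04,0,0,0.001,0],[0.04,0,0,0,0],[0.04,0,0,0,0]]' && python3 go.py
```

```text
t: 19.47
eef_pos: [0.46, -0.2258, 0.1841]
tool_rot: [0.0, 0.819, 0.573, -0.0]
contact_force: [-2.7, 0.7, 4.1]
gripper_width: 0.566
grasp_force: 42.7
t 19.4667 tip [ 460.  -225.8   11.1] closing -20.1 tilt 0.02 q [ 0.53  0.55 -0.25  2.08  0.25  0.54 -0.25]
```

```bash
python3 -m pendant '[[0.064,0,0,0,0],[0.064,0,0,0,0],[0.064,0,0,0,0],[0.064,0,0,-0.01,0],[0.064,0,0,-0.03,0],[0.07,0,0,-0.04,0],[0.07,0,0,-0.04,0],[0.07,0,0,-0.03,0],[0.07,0,0,0,0],[0.07,0,0,0,0]]' && python3 go.py .509 .366 .14 67;  python3 - <<'E'
from h import *
for c in("scene",):
    p,D=bot.read_camera(c)
    for n in("spool","round_dish"):
      for d in bot.trace(n,c)[:1]:
        P=cloud(c,D,d["mask"]);z=np.percentile(P[:,2],[5,50,95]);print(c,n,round(d["score"],2),np.round(d["at"]),np.round(z*1000),rect(P),rect(P[P[:,2]>z[2]-.006]))
E
```

```text
t: 20.3
eef_pos: [0.4605, -0.2259, 0.3364]
tool_rot: [0.002, 0.82, 0.573, 0.001]
contact_force: [-0.6, -0.7, -0.2]
gripper_width: 0.819
grasp_force: 0.0
t 20.3 tip [ 460.5 -225.9  163.4] closing -20.1 tilt 0.28 q [ 0.61  0.31 -0.33  1.99  0.13  0.85 -0.14]
yaw -87.07 or 92.9 then shift mm x,y,z [186.6 563.8  23.4]
scene spool 0.52 [366. 179.] [ 3. 27. 31.] (array([ 459.7, -224.2]), array([43.8, 49.7]), -6.2) (array([ 459.9, -224.4]), array([43.7, 48.2]), -22.3)
scene round_dish 0.5 [364. 188.] [-0.  3.  7.] (array([ 453.9, -216.8]), array([65.9, 80.9]), 34.7) (array([ 454.1, -216.6]), array([65.9, 80.4]), 34.7)
```

```bash
python3 -m pendant '[[0.07,0,0,0,-6.7],[0.07,0,0,0,-6.7],[0.07,0,0,0,-6.7],[0.07,0,0,0,-6.7],[0.07,0,0,0,-6.7],[0.07,0,0,0,-6.7],[0.07,0,0,0,-6.7],[0.07,0,0,0,-6.7],[0.07,0,0,0,-6.7],[0.07,0,0,0,-6.7],[0.07,0,0,0,-6.7],[0.07,0,0,0,-6.7]]' && python3 -m pendant '[[0.07,0,0,0,-6.7],[0.07,0.0116,0.0352,0,0],[0.07,0.0116,0.0352,0,0],[0.07,0.0116,0.0352,0,0],[0.07,0.0116,0.0352,0,0],[0.07,0.0116,0.0352,0,0],[0.07,0.0116,0.0352,0,0],[0.07,0.0116,0.0352,0,0],[0.07,0.0116,0.0352,0,0],[0.07,0.0116,0.0352,0,0],[0.07,0.0116,0.0352,0,0],[0.07,0.0116,0.0352,0,0]]' && python3 -m pendant '[[0.07,0.0116,0.0352,0,0],[0.07,0.0116,0.0352,0,0],[0.07,0.0116,0.0352,0,0],[0.07,0.0116,0.0352,0,0],[0.07,0.0116,0.0352,0,0],[0.07,0,0,0.025,0],[0.07,0,0,0.025,0],[0.07,0,0,0.02,0],[0.07,0,0,0,0],[0.07,0,0,0,0]]' && python3 go.py .509 .366 .032 67
```

```text
t: 21.45
eef_pos: [0.4595, -0.2256, 0.3321]
tool_rot: [-0.002, 0.253, 0.967, 0.001]
contact_force: [0.8, 0.6, 1.0]
gripper_width: 0.818
grasp_force: 0.0
t: 22.45
eef_pos: [0.4929, 0.1821, 0.3322]
tool_rot: [-0.001, 0.199, 0.98, -0.001]
contact_force: [0.1, -0.3, 0.6]
gripper_width: 0.818
grasp_force: 0.0
t: 23.28
eef_pos: [0.5081, 0.3648, 0.2616]
tool_rot: [-0.002, 0.199, 0.98, -0.002]
contact_force: [0.3, 0.6, 0.6]
gripper_width: 0.82
grasp_force: 0.0
t 23.2833 tip [508.1 364.8  88.6] closing 67.1 tilt 0.28 q [-0.24  0.65 -0.67  1.76  0.5   0.91  0.05]
yaw 0.08 or -179.9 then shift mm x,y,z [-0.4  1.5 56.6]
```

```bash
python3 -m pendant '[[0.07,0,0.0015,0.02,0],[0.07,0,0,0.02,0],[0.07,0,0,0.012,0],[0.07,0,0,0.004,0],[0.07,0,0,0,0],[0.035,0,0,0,0],[0.035,0,0,0,0],[0.035,0,0,0,0],[0.035,0,0,0,0],[0.035,0,0,0,0],[0.035,0,0,0,0]]' 40 && python3 go.py
```

```text
t: 24.2
eef_pos: [0.5098, 0.3672, 0.2093]
tool_rot: [0.001, 0.199, 0.98, 0.001]
contact_force: [-0.0, -0.1, 6.0]
gripper_width: 0.514
grasp_force: 42.0
t 24.2 tip [509.8 367.2  36.3] closing 67.0 tilt 0.14 q [-0.27  0.72 -0.63  1.78  0.56  0.83 -0.  ]
```

```bash
python3 -m pendant '[[0.035,0,0,-0.006,0],[0.035,0,0,-0.015,0],[0.035,0,0,-0.03,0],[0.035,0,0,-0.04,0],[0.035,0,0,-0.03,0],[0.035,0,0,0,0],[0.035,0,0,0,0]]' && python3 go.py .4567 -.390 .10 71.8 && python3 - <<'E'
from h import *
for c in("scene","top"):
    p,D=bot.read_camera(c)
    for n in("relay","fuse_box","heat_sink"):
      for d in bot.trace(n,c)[:1]:
        P=cloud(c,D,d["mask"]);z=np.percentile(P[:,2],[5,50,95]);print(c,n,round(d["score"],2),np.round(d["at"]),np.round(z*1000),rect(P),rect(P[P[:,2]>z[2]-.006]))
E
```

```text
t: 24.78
eef_pos: [0.5096, 0.3671, 0.3319]
tool_rot: [0.002, 0.199, 0.98, 0.002]
contact_force: [1.2, -1.7, -2.4]
gripper_width: 0.513
grasp_force: 41.2
t 24.7833 tip [509.6 367.1 158.9] closing 67.0 tilt 0.27 q [-0.21  0.58 -0.72  1.71  0.43  1.02  0.09]
yaw -4.76 or 175.2 then shift mm x,y,z [-186.2 -735.8   58.9]
scene relay 0.8 [184. 266.] [151. 172. 175.] (array([566.4, 358.4]), array([ 45.8, 179.3]), -12.8) (array([508.7, 368.3]), array([38.3, 56.8]), -23.0)
scene fuse_box 0.56 [200. 299.] [ 6. 24. 27.] (array([516.7, 368.2]), array([45.1, 89.6]), -20.5) (array([508.1, 369.9]), array([41.9, 71.2]), -20.8)
scene heat_sink 0.83 [397. 153.] [ 5. 27. 32.] (array([ 451.8, -401.1]), array([94.8, 95.3]), -19.2) (array([ 456.3, -388.1]), array([67.4, 95.3]), -19.2)
top relay 0.27 [459. 210.] [13. 29. 34.] (array([ 459.4, -397.6]), array([ 76.7, 100.8]), -19.3) (array([ 457.2, -391.3]), array([66.4, 92.5]), -19.1)
top heat_sink 0.69 [460. 208.] [10. 29. 34.] (array([ 460.4, -396.5]), array([ 76. , 101.6]), -17.9) (array([ 457.2, -391.3]), array([66.4, 92.5]), -19.1)
```

```bash
python3 -m pendant '[[0.035,0,0,0,-4.2],[0.035,-0.0097,-0.0367,0,0],[0.035,-0.0097,-0.0367,0,0],[0.035,-0.0097,-0.0367,0,0],[0.035,-0.0097,-0.0367,0,0],[0.035,-0.0097,-0.0367,0,0],[0.035,-0.0097,-0.0367,0,0],[0.035,-0.0097,-0.0367,0,0],[0.035,-0.0097,-0.0367,0,0],[0.035,-0.0097,-0.0367,0,0],[0.035,-0.0097,-0.0367,0,0]]' && python3 -m pendant '[[0.035,-0.0097,-0.0367,0,0],[0.035,-0.0097,-0.0367,0,0],[0.035,-0.0097,-0.0367,0,0],[0.035,-0.0097,-0.0367,0,0],[0.035,-0.0097,-0.0367,0,0],[0.035,-0.0097,-0.0367,0,0],[0.035,-0.0097,-0.0367,0,0],[0.035,-0.0097,-0.0367,0,0],[0.035,-0.0097,-0.0367,0,0],[0.035,-0.0097,-0.0367,0,0],[0.035,0,0,0.03,0],[0.035,0,0,0.03,0]]' && python3 -m pendant '[[0.035,0,0,0.015,0],[0.035,0,0,0,0],[0.035,0,0,0,0],[0.035,0,0,0,0]]' && python3 go.py .4568 -.390 .0393 71.2
```

```text
t: 26.1
eef_pos: [0.4827, -0.0138, 0.3286]
tool_rot: [-0.0, 0.163, 0.987, -0.0]
contact_force: [0.9, 0.0, -1.7]
gripper_width: 0.513
grasp_force: 41.3
t: 27.1
eef_pos: [0.4566, -0.3945, 0.2689]
tool_rot: [0.002, 0.166, 0.986, -0.001]
contact_force: [0.1, 0.4, -2.1]
gripper_width: 0.512
grasp_force: 41.3
t: 27.43
eef_pos: [0.4578, -0.3908, 0.2548]
tool_rot: [0.001, 0.163, 0.987, -0.0]
contact_force: [0.1, 0.6, -0.7]
gripper_width: 0.508
grasp_force: 41.3
t 27.4333 tip [ 457.8 -390.8   81.8] closing 71.3 tilt 0.09 q [ 1.02  0.6  -0.56  1.83  0.41  0.83  1.5 ]
yaw 0.07 or -179.9 then shift mm x,y,z [ 1.2  0.4 42.5]
```

```bash
python3 -m pendant '[[0.035,0.001,0,0.02,0],[0.035,0,0,0.014,0],[0.035,0,0,0.003,0],[0.035,0,0,0.002,0],[0.035,0,0,0.001,0],[0.035,0,0,0,0],[0.035,0,0,0,0]]' && python3 go.py .4568 -.390 .0393 71.2
```

```text
t: 28.02
eef_pos: [0.4564, -0.3906, 0.2145]
tool_rot: [0.001, 0.163, 0.987, -0.0]
contact_force: [0.3, -0.3, -2.0]
gripper_width: 0.512
grasp_force: 41.3
t 28.0167 tip [ 456.4 -390.6   41.5] closing 71.2 tilt 0.07 q [ 0.99  0.65 -0.52  1.85  0.45  0.76  1.47]
yaw 0.04 or -180.0 then shift mm x,y,z [-0.2  0.7  2.2]
```

```bash
python3 -m pendant '[[0.035,0,0,0.001,0],[0.035,0,0,0.001,0],[0.035,0,0,0.001,0],[0.035,0,0,0,0],[0.035,0,0,0,0]]' && python3 go.py
```

```text
t: 28.43
eef_pos: [0.4563, -0.3905, 0.2118]
tool_rot: [0.0, 0.163, 0.987, -0.0]
contact_force: [-2.1, 1.3, 6.7]
gripper_width: 0.515
grasp_force: 42.3
t 28.4333 tip [ 456.3 -390.5   38.8] closing 71.2 tilt 0.05 q [ 0.99  0.65 -0.52  1.85  0.46  0.76  1.47]
```

Contact. Releasing, then checking.

```bash
python3 -m pendant '[[0.065,0,0,0,0],[0.065,0,0,0,0],[0.065,0,0,0,0],[0.065,0,0,-0.01,0],[0.065,0,0,-0.03,0],[0.065,0,0,-0.04,0],[0.065,0,0,-0.04,0],[0.065,0,0,0,0],[0.065,0,0,0,0]]' && python3 go.py .509 .3685 .10 69.5;  python3 - <<'E'
from h import *
for c in("scene","top"):
    p,D=bot.read_camera(c)
    for n in("relay","heat_sink","fuse_box"):
      for d in bot.trace(n,c)[:1]:
        P=cloud(c,D,d["mask"]);z=np.percentile(P[:,2],[5,50,95]);print(c,n,round(d["score"],2),np.round(d["at"]),np.round(z*1000),rect(P),rect(P[P[:,2]>z[2]-.006]))
E
```

```text
t: 29.18
eef_pos: [0.457, -0.3908, 0.3342]
tool_rot: [0.003, 0.163, 0.987, -0.002]
contact_force: [0.1, 0.9, -1.0]
gripper_width: 0.76
grasp_force: 0.0
t 29.1833 tip [ 457.  -390.8  161.2] closing 71.2 tilt 0.35 q [ 1.06  0.5  -0.6   1.77  0.34  0.97  1.56]
yaw 1.74 or -178.3 then shift mm x,y,z [217.2 729.4  61.2]
scene relay 0.74 [200. 297.] [ 8. 24. 27.] (array([508.2, 369.4]), array([42.2, 72.1]), -20.4) (array([508.2, 369.6]), array([41.7, 71.2]), -20.3)
scene heat_sink 0.6 [393. 158.] [ 2. 24. 31.] (array([ 445.7, -377.5]), array([ 83. , 105.1]), 35.6) (array([ 454.4, -386.7]), array([64. , 91.1]), -15.9)
scene fuse_box 0.78 [201. 298.] [ 8. 24. 27.] (array([508.8, 371.1]), array([45.1, 72.3]), -20.3) (array([507.8, 369.7]), array([41.8, 70.4]), -20.3)
top relay 0.84 [458. 212.] [32. 53. 57.] (array([ 455. , -390.3]), array([43.9, 56.7]), -17.1) (array([ 455.4, -390.1]), array([39.6, 50. ]), -20.3)
top heat_sink 0.64 [449. 217.] [ 7. 29. 35.] (array([ 456.2, -390.4]), array([64.8, 89.7]), -18.9) (array([ 456. , -390.7]), array([64.6, 89.6]), -19.5)
top fuse_box 0.9 [201. 190.] [ 8. 25. 28.] (array([511.9, 369.5]), array([48.8, 74.8]), -20.6) (array([510.1, 367. ]), array([42.7, 68.4]), -20.2)
```

```bash
python3 -m pendant '[[0.065,0,0,0,1.5],[0.065,0.0108,0.0365,0,0],[0.065,0.0108,0.0365,0,0],[0.065,0.0108,0.0365,0,0],[0.065,0.0108,0.0365,0,0],[0.065,0.0108,0.0365,0,0],[0.065,0.0108,0.0365,0,0],[0.065,0.0108,0.0365,0,0],[0.065,0.0108,0.0365,0,0],[0.065,0.0108,0.0365,0,0],[0.065,0.0108,0.0365,0,0]]' && python3 -m pendant '[[0.065,0.0108,0.0365,0,0],[0.065,0.0108,0.0365,0,0],[0.065,0.0108,0.0365,0,0],[0.065,0.0108,0.0365,0,0],[0.065,0.0108,0.0365,0,0],[0.065,0.0108,0.0365,0,0],[0.065,0.0108,0.0365,0,0],[0.065,0.0108,0.0365,0,0],[0.065,0.0108,0.0365,0,0],[0.065,0.0108,0.0365,0,0],[0.065,0,0,0.03,0],[0.065,0,0,0.03,0]]' && python3 -m pendant '[[0.065,0,0,0.03,0],[0.065,0,0,0,0],[0.065,0,0,0,0],[0.065,0,0,0,0]]' && python3 go.py .509 .3685 .012 69.7
```

```text
t: 30.5
eef_pos: [0.4809, -0.0088, 0.3308]
tool_rot: [0.0, 0.177, 0.984, -0.0]
contact_force: [0.9, -1.1, -0.2]
gripper_width: 0.76
grasp_force: 0.0
t: 31.5
eef_pos: [0.5056, 0.3733, 0.2716]
tool_rot: [0.001, 0.174, 0.985, 0.003]
contact_force: [-0.0, -1.1, -0.5]
gripper_width: 0.76
grasp_force: 0.0
t: 31.83
eef_pos: [0.5066, 0.3697, 0.2422]
tool_rot: [0.0, 0.176, 0.984, 0.001]
contact_force: [0.0, 0.0, 1.2]
gripper_width: 0.759
grasp_force: 0.0
t 31.8333 tip [506.6 369.7  69.2] closing 69.7 tilt 0.1 q [-0.24  0.69 -0.68  1.76  0.54  0.89  0.05]
yaw 0.01 or -180.0 then shift mm x,y,z [-2.7 -0.3 57.2]
```

```bash
python3 -m pendant '[[0.065,-0.0027,-0.0003,0.02,0],[0.065,0,0,0.02,0],[0.065,0,0,0.013,0],[0.065,0,0,0.005,0],[0.065,0,0,0,0],[0.033,0,0,0,0],[0.033,0,0,0,0],[0.033,0,0,0,0],[0.033,0,0,0,0],[0.033,0,0,0,0],[0.033,0,0,0,0]]' 40 && python3 go.py && python3 -m pendant '[[0.033,0,0,-0.006,0],[0.033,0,0,-0.015,0],[0.033,0,0,-0.03,0],[0.033,0,0,-0.04,0],[0.033,0,0,0,0],[0.033,0,0,0,0]]' && python3 go.py .514 .201 .06 99.3
```

```text
t: 32.75
eef_pos: [0.509, 0.3687, 0.1844]
tool_rot: [0.001, 0.176, 0.984, 0.001]
contact_force: [-0.1, 0.2, 6.4]
gripper_width: 0.488
grasp_force: 42.0
t 32.75 tip [509.  368.7  11.4] closing 69.7 tilt 0.15 q [-0.27  0.76 -0.63  1.78  0.6   0.8   0.01]
t: 33.25
eef_pos: [0.5092, 0.3688, 0.2774]
tool_rot: [0.002, 0.176, 0.984, 0.002]
contact_force: [0.1, -0.7, -2.2]
gripper_width: 0.485
grasp_force: 41.1
t 33.25 tip [509.2 368.8 104.4] closing 69.7 tilt 0.33 q [-0.22  0.64 -0.71  1.74  0.51  0.94  0.08]
yaw -29.57 or 150.4 then shift mm x,y,z [  22.4 -166.4   44.4]
```

```bash
python3 -m pendant '[[0.033,0,0,0,-6],[0.033,0,0,0,-6],[0.033,0,0,0,-6],[0.033,0,0,0,-6],[0.033,0,0,0,-5.6],[0.033,0.0045,-0.0333,0,0],[0.033,0.0045,-0.0333,0,0],[0.033,0.0045,-0.0333,0,0],[0.033,0.0045,-0.0333,0,0],[0.033,0.0045,-0.0333,0,0],[0.033,0,0,0.03,0],[0.033,0,0,0,0]]' && python3 -m pendant '[[0.033,0,0,0,0],[0.033,0,0,0,0]]' && python3 go.py .514 .201 .0094 99.3; python3 - <<'E'
from h import *
for c in("scene","top"):
    p,D=bot.read_camera(c)
    for n in("fuse_box","box_tray"):
      for d in bot.trace(n,c)[:1]:
        P=cloud(c,D,d["mask"]);z=np.percentile(P[:,2],[5,50,95]);print(c,n,round(d["score"],2),np.round(d["at"]),np.round(z*1000),rect(P),rect(P[P[:,2]>z[2]-.006]))
E
```

```text
t: 34.25
eef_pos: [0.5126, 0.195, 0.2396]
tool_rot: [-0.003, -0.079, 0.997, -0.002]
contact_force: [-1.0, -0.0, -2.2]
gripper_width: 0.486
grasp_force: 41.5
t: 34.42
eef_pos: [0.5131, 0.2013, 0.2443]
tool_rot: [-0.0, -0.082, 0.997, 0.001]
contact_force: [0.0, 0.9, -0.6]
gripper_width: 0.485
grasp_force: 41.5
t 34.4167 tip [513.1 201.3  71.3] closing 99.5 tilt 0.07 q [ 0.14  0.63 -0.82  1.94  0.61  0.84  0.72]
yaw 0.16 or -179.8 then shift mm x,y,z [-0.9 -0.5 61.9]
scene fuse_box 0.74 [254. 243.] [69. 84. 87.] (array([504.3, 201.4]), array([42.5, 55.6]), 8.5) (array([504.4, 201.4]), array([42.3, 55.7]), 8.0)
scene box_tray 0.93 [253. 258.] [0. 3. 8.] (array([512. , 199.6]), array([ 76.7, 103. ]), 9.3) (array([511.7, 201.5]), array([ 72.6, 102.8]), 9.0)
```

```bash
python3 -m pendant '[[0.033,-0.001,-0.0005,0.025,0],[0.033,0,0,0.025,0],[0.033,0,0,0.007,0],[0.033,0,0,0.002,0],[0.033,0,0,0.001,0],[0.033,0,0,0.001,0],[0.033,0,0,0,0],[0.033,0,0,0,0]]' && python3 go.py .514 .201 .0094 99.3
```

```text
t: 35.38
eef_pos: [0.5149, 0.1999, 0.1837]
tool_rot: [0.001, -0.081, 0.997, 0.0]
contact_force: [0.2, 0.6, -1.2]
gripper_width: 0.484
grasp_force: 41.5
t 35.3833 tip [514.9 199.9  10.7] closing 99.3 tilt 0.09 q [ 0.08  0.71 -0.74  1.96  0.71  0.75  0.65]
yaw 0.04 or -180.0 then shift mm x,y,z [0.7 1.2 1.3]
```

```bash
python3 -m pendant '[[0.033,0.0005,0.001,0.001,0],[0.033,0,0,0.001,0],[0.033,0,0,0.0005,0],[0.033,0,0,0,0],[0.033,0,0,0,0]]' && python3 go.py
```

```text
t: 35.8
eef_pos: [0.5141, 0.2009, 0.1823]
tool_rot: [0.001, -0.081, 0.997, -0.001]
contact_force: [-4.5, -3.7, 17.3]
gripper_width: 0.483
grasp_force: 43.7
t 35.8 tip [514.1 200.9   9.3] closing 99.3 tilt 0.13 q [ 0.08  0.71 -0.74  1.96  0.71  0.74  0.64]
```

```bash
python3 -m pendant '[[0.033,0,0,-0.001,0],[0.06,0,0,0,0],[0.06,0,0,0,0],[0.06,0,0,0,0],[0.06,0,0,-0.01,0],[0.06,0,0,-0.03,0],[0.06,0,0,-0.04,0],[0.06,0,0,-0.04,0],[0.06,0,0,-0.04,0],[0.06,0,0,0,0],[0.06,0,0,0,0]]' && python3 -m pendant '[[0.06,0,0,-0.04,0],[0.06,0,-0.035,-0.02,0],[0.06,0,-0.035,0,0],[0.06,0,-0.035,0,0],[0.06,0,0,0,0],[0.06,0,0,0,0],[0.06,0,0,0,0],[0.06,0,0,0,0]]' && python3 - <<'E'
from h import *
for c in("scene","top"):
    p,D=bot.read_camera(c); cv2.imwrite(f"pics/{c}9.png",p)
    for n in("terminal_strip","strip_tray","spool","round_dish","relay","heat_sink","fuse_box","box_tray"):
      for d in bot.trace(n,c)[:1]:
        if d["score"]<.3: continue
        P=cloud(c,D,d["mask"]);z=np.percentile(P[:,2],[5,50,95]);print(c,n,round(d["score"],2),np.round(d["at"]),np.round(z*1000),rect(P),rect(P[P[:,2]>z[2]-.006]))
s=cv2.imread("pics/scene9.png");cv2.imwrite("pics/f.png",cv2.resize(s[130:280,225:425],(800,600),interpolation=cv2.INTER_CUBIC))
E
```

```text
t: 36.72
eef_pos: [0.5144, 0.2013, 0.3444]
tool_rot: [0.003, -0.081, 0.997, 0.001]
contact_force: [-0.1, 0.0, -0.5]
gripper_width: 0.701
grasp_force: 0.0
t: 37.38
eef_pos: [0.5304, 0.0982, 0.4008]
tool_rot: [-0.001, -0.083, 0.997, 0.0]
contact_force: [-0.6, 0.7, 0.6]
gripper_width: 0.701
grasp_force: 0.0
scene terminal_strip 0.53 [286. 224.] [11. 16. 20.] (array([524.8,  64.8]), array([16.3, 50.5]), -11.4) (array([523.2,  65.3]), array([16.1, 46.6]), -10.5)
scene spool 0.71 [368. 178.] [ 2. 27. 31.] (array([ 467.7, -238.4]), array([50.4, 80.7]), -59.1) (array([ 459.5, -225.3]), array([47.2, 47.7]), -21.1)
scene round_dish 0.73 [366. 186.] [0. 4. 8.] (array([ 453.1, -217.1]), array([66.9, 81.3]), 39.0) (array([ 453.6, -214. ]), array([62.1, 81. ]), 29.9)
scene relay 0.48 [398. 148.] [31. 50. 55.] (array([ 455. , -386.4]), array([41.5, 57. ]), -19.7) (array([ 455., -388.]), array([38.3, 55. ]), -17.2)
scene fuse_box 0.35 [392. 159.] [ 3. 25. 32.] (array([ 456.3, -388.1]), array([64.9, 96.5]), -17.6) (array([ 456. , -387.8]), array([64.8, 95.8]), -17.2)
scene box_tray 0.83 [249. 263.] [
[... 158 characters left out ...]
ray([ 460.6, -227.7]), array([46.2, 47.6]), -21.6) (array([ 460.2, -228.3]), array([44.4, 47.4]), 89.4)
top relay 0.77 [460. 209.] [33. 53. 57.] (array([ 458.7, -390.5]), array([41.3, 61. ]), -15.8) (array([ 457.4, -390.7]), array([38. , 54.3]), -17.5)
top heat_sink 0.69 [453. 211.] [ 3. 29. 34.] (array([ 459.2, -396.9]), array([ 76.2, 100.4]), -17.8) (array([ 457.2, -391.4]), array([67.2, 92.2]), -18.8)
top fuse_box 0.79 [258. 186.] [ 3. 22. 26.] (array([516.8, 202.9]), array([51.9, 78.3]), 9.2) (array([515.2, 199.4]), array([42.1, 70.1]), 9.1)
top box_tray 0.6 [260. 201.] [-0.  4. 10.] (array([475.9, 177.1]), array([ 91.2, 199.9]), 41.2) (array([476. , 176.9]), array([ 90.3, 200. ]), 41.3)
```

View pics/f.png

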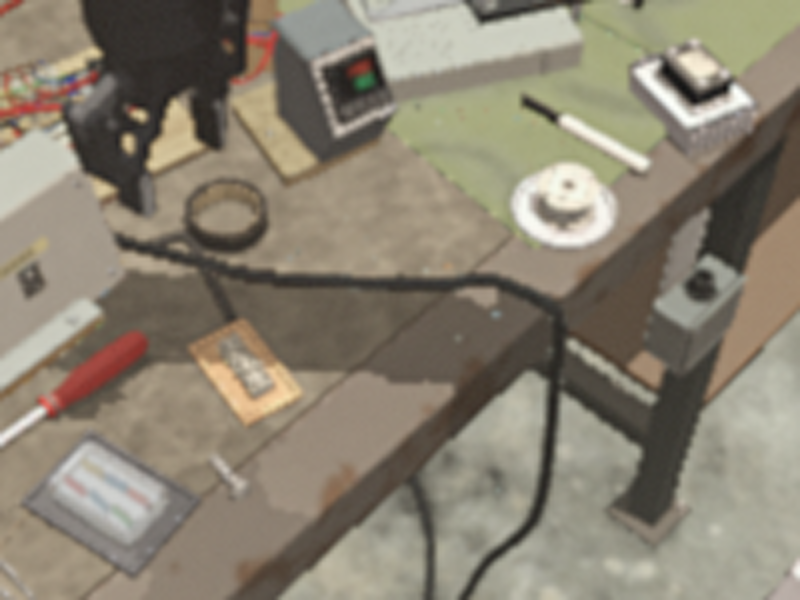

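All four parts lie centred in their places: strip (245,365), fuse box (110,490), spool (565,195) and relay (695,70). The gripper is free.

```bash
python3 -c "
from station import bot
print(bot.hand_in())"
```

```text
the job is handed in; nothing more can be done
None
```

The job is handed in: strip, spool, relay and fuse box each sit flat and centred in their places by the final camera check, the gripper is clear, and it took about 38 s of the 118 s; the hand-in returned no verdict.

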